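# Fold the tube keepers down with a stroke along the riser tube

## Robot

A 6-joint arm with a two-finger parallel gripper is mounted at the origin on a cart in front of the work surface, level with it; the furniture and walls round the work are solid. World frame = base frame: x ahead of the robot, y to its left, z up, the work surface at z = 0. Lengths are in m, angles in rad, forces in N, time in s.
With the tool pointing down it reaches from about 0.2 to 0.875 m from the base axis. Payload 3.4 kg.
Tool frame: the origin (TCP) lies between the finger pads; the fingertips stand 25 mm ahead of it and the grasp point (between the pads) lies 6 mm ahead of it (r.nose_length is the z of the fingertips in the tool frame, in m); z points along the fingers, y is the line along which they close (so a half turn about z gives the same grasp; the last joint's range is limited). The gripper opens to 94 mm and grips with 3 to 60 N. Pads are 16 mm wide; open, the fingers measure 119 mm over their backs; the gripper's body (75 mm by 177 mm) begins 78 mm behind the grasp point.
Start: joints at [1.15, 0.276, 1.505, -0, 1.361, -0.121], TCP at [0.17, 0.549, 0.23] pointing down, gripper open.
Joint ranges: [-2.89, 2.89], [-0.75, 2.08], [0.22, 2.7], [-1.18, 4.32], [0.11, 2.71], [-2.7, 2.7]. Speed limits (rad/s): [2.57, 2.57, 3.14, 3.14, 3.14, 3.14].

## Interface

Orientations are given as a unit quaternion [w, x, y, z].
In Python, from plant import r, gripper_to, inverse_kinematics, vision, models, telemetry gives the robot as it stands. Calls block until the motion is done:
- r.move_to(position, orientation): joint-space move of the TCP to a pose.
- r.move_l(position, rot=None, vel=0.15, guard=None): straight line of the TCP; rot=None keeps the orientation; vel is the mean speed in m/s. With guard (N) it stops when the force on the tool has changed by that much, and returns True; else False.
- r.movej(angles): joint-space move.
- gripper_to(opening, f_grip=None): finger opening in m; f_grip is the grip in N (None keeps the last); returns when the fingers have stopped.
- r.hold(seconds).
- inverse_kinematics(position, orientation): joint angles nearest the present ones, or None.
- vision.snapshot(name): name is "side" or "top"; returns the picture (384x512x3 uint8, red, green, blue); there is no depth.
- vision.get_calibration(name): a dict with "fx", "fy", "cx", "cy" (pixels), "position" and "orientation" of the camera in the world. Camera axes: x right, y down, z forward; pixel columns grow to the right and rows downward; lengths in m; the calibration is good to about 2 mm. A picture is of the moment at which its call begins. get_calibration takes no time and is no camera call.
A pose or a line that the arm cannot do raises r.PlanningError and nothing moves.
- r.sign_off(): hands the job in; it is judged then, once.
Trained networks look in the newest picture that a camera, given by its name, has taken for a name from the list of things; names that differ only in an ending like _2 or _b are one class to them, and where a whole thing is asked for, a point or a joint stands for the part that bears it (a point fixed in the world has none). Each returns a list of dicts, best first, with "score" (0 to 1); they miss things now and then, are a little off and sometimes report something else, mostly with a low value. They report only what shows in the picture. A call takes as long as a camera call.
- models.boxes_of(thing, camera): "at" ([x, y, z] in m, in world coordinates, good to about 4 mm: the middle of the surface that is visible of it).
- models.regions_of(thing, camera): "pixels" (384x512 bool, what is visible of it).
- models.mark_of(thing, camera): "at" ([x, y, z] in m, in world coordinates, good to about 4 mm: a listed point, or the origin of a listed thing).
Readings, each from a call of its own:
- telemetry.current_t(): time.
- telemetry.current_joints(): joint angles.
- telemetry.current_dq(): joint speeds.
- telemetry.current_joint_efforts(): joint torques, N m.
- telemetry.current_ee_pos(): TCP position.
- telemetry.current_tool_rot(): TCP orientation.
- telemetry.current_wrist_force(): force on the tool from outside, world axes, zero at the start.
- telemetry.current_torque(): the same for the moment, N m.
- telemetry.current_opening(): finger opening in m.
- telemetry.current_finger_force(): force on a finger pad.
Only numpy, scipy, OpenCV 4.12 (cv2) and the standard library are available. Lean on these libraries where they do the work, as an engineer would, in place of code of your own. Each camera call takes 0.05 s, during which the arm holds its last target. There are 200 camera calls.

## Task

The bent copper riser tube lies in the clipping jig and its three hinged keepers stand raised. Stroke lightly along the tube with the fingertips, from the end of its long leg round the bend onto the cross piece, so that the keepers fold flat over it one after another in that order, and then take the hand away. Do not push the sprung bed right down, do not pick the tube up or shift it out of its place, and leave the other parts on the bench alone.

Things in the scene. Friction and masses are not known exactly. Their poses are not given: they have to be found in the camera images.
- jig: Clipping jig fixed to the bench: dark steel base plate 116 x 204 x 10 mm under a sprung aluminium bed (98 x 184 x 12 mm) with a bent copper tube and three hinged steel keepers. Origin: centre of the plate's underside, on the bench; x along its 116 mm side, y along its 204 mm side, z up. Turned up to 0.5 rad from the robot's axes.
- bed (a joint): Vertical travel of the sprung bed, m: 0 up (at rest), up to 0.012 bottomed on the base plate. It begins to give at about 4 N and then gives 1 mm for each further 1.2 N.
- bed_top (a point): Centre of the bed's top face, 36 mm above the bench at rest; axes as the jig's.
- riser_tube_1: Copper riser tube, 8 mm thick, loose between ribs on the bed. Origin: on the bed's top face at the middle of its extent; axes as the jig's. Centre line in mm (x, y): end of long leg (-24, 82), bend (-24, -48), along the cross piece to the second bend (26, -48), end of short leg (26, -82). Keepers 1 and 2 stand on the long leg, 3 on the cross piece.
- keeper_1 (a joint): Angle of the first keeper, nearest the long leg's end; hinge at jig (-24, 60) mm; free edge towards jig -y. Steel plate 26 mm long from hinge to free edge, 22 wide, 3 thick. rad: 0 flat over the tube, 1.25 fully raised; starts at 0.8 to 1.15. Stiff hinge (0.005 N m, no spring): stays as left; a stroke from the hinge side towards the free edge folds it flat.
- keeper_1_hinge (a point): Point of the bed over the middle of the hinge line of keeper_1, at the height of the keeper's upper face when flat (49 mm above the bench, bed at rest). Axes as the jig's. Just behind the hinge, on the side away from the plate, lead-in blocks slope up to about this height; the tube's upper face lies 5 mm lower.
- keeper_1_edge (a point): Middle of the free edge of keeper_1, on its upper face; moves with the plate. Its x axis points from the hinge to the free edge.
- keeper_2 (a joint): Angle of the second keeper, on the long leg before the bend; hinge at jig (-24, 12) mm; free edge towards jig -y. Steel plate 26 mm long from hinge to free edge, 22 wide, 3 thick. rad: 0 flat over the tube, 1.25 fully raised; starts at 0.8 to 1.15. Stiff hinge (0.005 N m, no spring): stays as left; a stroke from the hinge side towards the free edge folds it flat.
- keeper_2_hinge (a point): Point of the bed over the middle of the hinge line of keeper_2, at the height of the keeper's upper face when flat (49 mm above the bench, bed at rest). Axes as the jig's. Just behind the hinge, on the side away from the plate, lead-in blocks slope up to about this height; the tube's upper face lies 5 mm lower.
- keeper_2_edge (a point): Middle of the free edge of keeper_2, on its upper face; moves with the plate. Its x axis points from the hinge to the free edge.
- keeper_3 (a joint): Angle of the third keeper, on the cross piece after the bend; hinge at jig (2, -48) mm; free edge towards jig +x. Steel plate 26 mm long from hinge to free edge, 22 wide, 3 thick. rad: 0 flat over the tube, 1.25 fully raised; starts at 0.8 to 1.15. Stiff hinge (0.005 N m, no spring): stays as left; a stroke from the hinge side towards the free edge folds it flat.
- keeper_3_hinge (a point): Point of the bed over the middle of the hinge line of keeper_3, at the height of the keeper's upper face when flat (49 mm above the bench, bed at rest). Axes as the jig's. Just behind the hinge, on the side away from the plate, lead-in blocks slope up to about this height; the tube's upper face lies 5 mm lower.
- keeper_3_edge (a point): Middle of the free edge of keeper_3, on its upper face; moves with the plate. Its x axis points from the hinge to the free edge.
- fitting_1: Bystander: brass fitting, 19x22x24 mm, standing on the bench 25 to 35 mm beyond the jig's +x side. Origin at the centre of its underside.
- rocker_part_1: Bystander: loose red-and-black rocker switch, 16x34x28 mm, on the bench beyond the jig's +x side. Origin at the centre of its underside.
- thermostat_1: Bystander: small black thermostat with two blades, 18x26x18 mm, on the bench beyond the jig's +x side. Origin at the centre of its underside.
- screwdriver_2: Bystander: screwdriver, 183 mm long, 24 mm high, on the bench along the jig's -x side. Origin at the centre of its underside.
- carafe_lid: Bystander: black carafe lid, 103 mm across, 22 mm high, on the bench beyond the jig's +y side. Origin at the centre of its underside.

How it is judged:
By the outcome, as a careful person would: the job done as asked, in the order asked, and still so for the second after the job is handed in, with the robot touching nothing.
It also fails if it takes over 38 s, if anything falls off the work surface, if the arm or the gripper's body presses on something with over 40 N, if the wrist force passes 120 N, or if a joint passes its speed limit or range.

## Working session

There is one attempt and no reset: what is moved stays moved. The work goes in short steps, each a Python script; the robot and the scene stay as the last script left them, time stands still between calls to the robot, and variables do not carry over. Pictures are saved under pics/ and viewed, at most 10 in all, crops included, and the job is handed in when it is done.

```bash
ls; mkdir -p pics
python3 - <<'E'
from plant import r, vision, models, telemetry
import cv2, numpy as np
for c in ("top","side"):
    im=vision.snapshot(c); cv2.imwrite(f"pics/{c}0.png",im[:,:,::-1])
    for n in ["jig","bed_top","riser_tube_1","keeper_1_hinge","keeper_2_hinge","keeper_3_hinge","keeper_1_edge","keeper_2_edge","keeper_3_edge"]:
        print(c,n,[(np.round(d["at"],4).tolist(),round(d["score"],2)) for d in models.mark_of(n,c)[:3]])
print(telemetry.current_t(), r.nose_length, telemetry.current_tool_rot(), telemetry.current_wrist_force())
E
```

```text
pics
top jig [([0.4475, 0.3105, 0.001], 0.87)]
top bed_top [([0.4535, 0.3135, 0.0375], 0.86)]
top riser_tube_1 [([0.4305, 0.3632, 0.0699], 0.56), ([0.449, 0.3164, 0.0338], 0.48)]
top keeper_1_hinge [([0.4631, 0.4835, -0.002], 0.74), ([0.4329, 0.3774, 0.0494], 0.58)]
top keeper_2_hinge [([0.4301, 0.3259, 0.048], 0.62)]
top keeper_3_hinge [([0.4516, 0.2649, 0.0487], 0.6), ([0.4481, 0.3158, 0.0334], 0.33)]
top keeper_1_edge [([0.4522, 0.3152, 0.0366], 0.72), ([0.4302, 0.3651, 0.0667], 0.4)]
top keeper_2_edge [([0.4255, 0.3203, 0.0694], 0.57)]
top keeper_3_edge [([0.4617, 0.2648, 0.069], 0.57), ([0.5448, 0.3825, 0.0039], 0.25)]
side jig [([0.4525, 0.3135, 0.0016], 0.9)]
side bed_top [([0.4534, 0.3144, 0.034], 0.61)]
side riser_tube_1 []
side keeper_1_hinge [([0.4335, 0.3753, 0.0516], 0.96)]
side keeper_2_hinge [([0.4276, 0.3247, 0.0493], 0.66)]
side keeper_3_hinge []
side keeper_1_edge [([0.4325, 0.3615, 0.0692], 0.41)]
side keeper_2_edge [([0.4229, 0.3172, 0.068], 0.61)]
side keeper_3_edge []
1.0 0.025 [3.32712447e-05 1.49350675e-01 9.88784289e-01 6.06365214e-05] [ 0.24055055 -0.37520471 -0.23133216]
```

```bash
cat > h.py <<'E'
import numpy as np
from plant import vision
from scipy.spatial.transform import Rotation as R
def proj(c,P):
    k=vision.get_calibration(c); q=k["orientation"]
    M=R.from_quat([q[1],q[2],q[3],q[0]]).as_matrix()
    p=(np.atleast_2d(P)-k["position"])@M
    return np.c_[k["fx"]*p[:,0]/p[:,2]+k["cx"],k["fy"]*p[:,1]/p[:,2]+k["cy"]]
def fit():
    L=np.array([[0,0],[0,0],[0,0],[0,0],[-24,60],[-24,60],[-24,12],[-24,12],[2,-48]])/1000
    W=np.array([[.4475,.3105],[.4535,.3135],[.4525,.3135],[.4534,.3144],[.4329,.3774],[.4335,.3753],[.4301,.3259],[.4276,.3247],[.4516,.2649]])
    a=L-L.mean(0);b=W-W.mean(0)
    th=np.arctan2((a[:,0]*b[:,1]-a[:,1]*b[:,0]).sum(),(a*b).sum())
    c,s=np.cos(th),np.sin(th);t=W.mean(0)-np.array([[c,-s],[s,c]])@L.mean(0)
    return th,t,W-(L@np.array([[c,s],[-s,c]])+t)
def tow(th,t,x,y,z):
    c,s=np.cos(th),np.sin(th); return np.array([t[0]+c*x-s*y,t[1]+s*x+c*y,z])
E
python3 - <<'E'
from h import *; import cv2
th,t,res=fit(); print(th,t,np.round(res*1000,1))
for c in("top","side"):
    im=cv2.imread(f"pics/{c}0.png")
    S=3
    pts=lambda xs:(proj(c,[tow(th,t,x/1e3,y/1e3,z/1e3) for x,y,z in xs]))
    o=pts([(0,0,36)])[0]; print(c,o)
    x0,y0=int(np.clip(o[0]-110,0,512-220)),int(np.clip(o[1]-95,0,384-190))
    big=cv2.resize(im[y0:y0+190,x0:x0+220],None,fx=S,fy=S,interpolation=cv2.INTER_CUBIC)
    d=lambda xs,col,cl=True:cv2.polylines(big,[np.int32((pts(xs)-[x0,y0]+.5)*S)],cl,col,1)
    d([(-49,-92,36),(49,-92,36),(49,92,36),(-49,92,36)],(0,255,0))
    d([(-58,-102,10),(58,-102,10),(58,102,10),(-58,102,10)],(0,0,255))
    d([(-24,82,44),(-24,-48,44),(26,-48,44),(26,-82,44)],(255,0,255),False)
    for h in [(-24,60),(-24,12)]: d([(h[0]-11,h[1],49),(h[0]+11,h[1],49)],(255,255,0),False)
    d([(2,-59,49),(2,-37,49)],(255,255,0),False)
    cv2.imwrite(f"pics/{c}ov.png",big)
E
```

```text
-0.07506187194768608 [0.45212624 0.31303568] [[-4.6 -2.5]
 [ 1.4  0.5]
 [ 0.4  0.5]
 [ 1.3  1.4]
 [ 0.2  2.7]
 [ 0.8  0.6]
 [ 1.  -0.9]
 [-1.5 -2.1]
 [ 1.1 -0.1]]
top [292.90945827 204.30152499]
side [249.03913516 227.27077057]
```

View pics/topov.png

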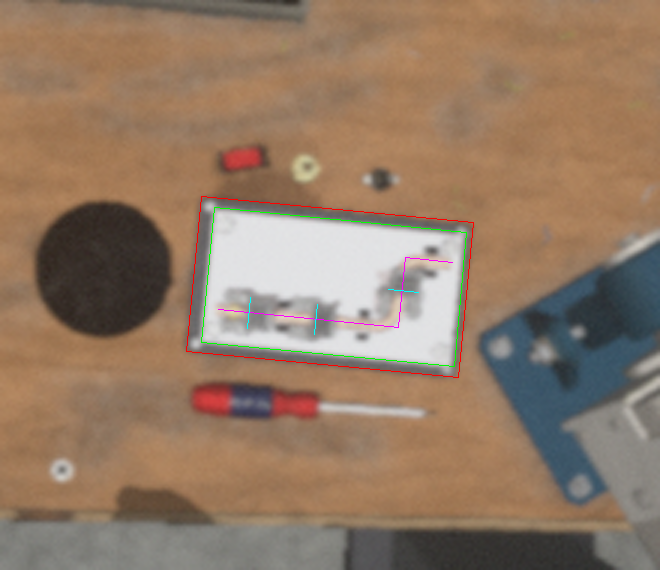

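View pics/sideov.png

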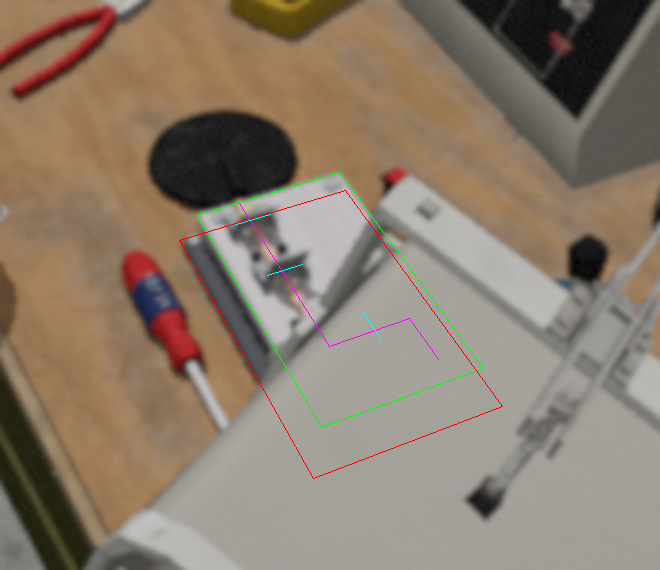

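View pics/side0.png

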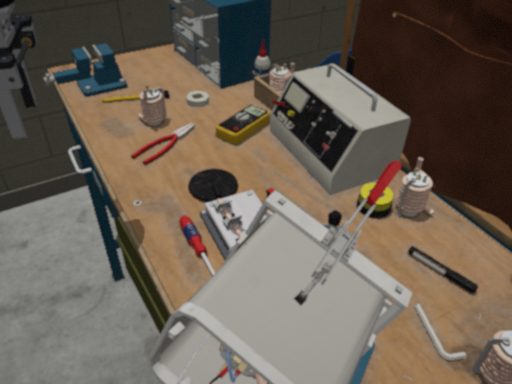

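View pics/top0.png

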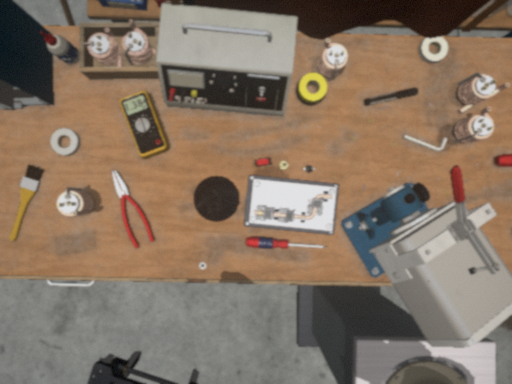

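Run:
```python
from h import *
from plant import inverse_kinematics, telemetry
from scipy.optimize import least_squares
for a,b in [((380,255),(268,200)),((490,208),(408,295)),((457,168),(395,168)),((293,204),(249,227))]:
    s=least_squares(lambda P:np.r_[proj("top",P)[0]-a,proj("side",P)[0]-b],[.4,.1,.2]); print(np.round(s.x,3),s.cost)
for c in("top","side"): print(vision.get_calibration(c)["position"])
th,t,_=fit()
for k in (0,np.pi):
    a=(np.pi/2+th+k)/2; q=[0,np.cos(a),np.sin(a),0]
    for x,y in [(-24,82),(-24,-48),(34,-48)]:
        for z in (.16,.0725):
            j=inverse_kinematics(tow(th,t,x/1e3,y/1e3,z),q); print(k,x,y,z,None if j is None else np.round(j,2))
```

```text
[0.388 0.177 0.231] 105.2114233686005
[ 0.456 -0.011  0.217] 1.1877899709012014
[0.514 0.09  0.293] 1.174268783287937
[0.452 0.313 0.036] 0.03258400267381203
[0.45954849 0.41639148 0.92402536]
[ 0.16758795 -0.18300009  0.60419282]
0 -24 82 0.16 [ 0.62  0.34  1.59 -0.    1.21  0.7 ]
0 -24 82 0.0725 [ 0.62  0.42  1.7  -0.    1.02  0.7 ]
0 -24 -48 0.16 [ 0.42  0.22  1.77 -0.    1.15  0.5 ]
0 -24 -48 0.0725 [ 0.42  0.31  1.89 -0.    0.94  0.5 ]
0 34 -48 0.16 [ 0.37  0.29  1.67 -0.    1.18  0.45]
0 34 -48 0.0725 [ 0.37  0.37  1.79 -0.    0.98  0.45]
3.141592653589793 -24 82 0.16 [ 0.62  0.34  1.59 -0.    1.21 -2.44]
3.141592653589793 -24 82 0.0725 [ 0.62  0.42  1.7  -0.    1.02 -2.44]
3.141592653589793 -24 -48 0.16 [ 0.42  0.22  1.77 -0.    1.15 -2.64]
3.141592653589793 -24 -48 0.0725 [ 0.42  0.31  1.89 -0.    0.94 -2.64]
3.141592653589793 34 -48 0.16 [ 0.37  0.29  1.67 -0.    1.18 -2.69]
3.141592653589793 34 -48 0.0725 [ 0.37  0.37  1.79 -0.    0.98 -2.69]
```

```bash
cat >> h.py <<'E'
th,t,_=fit(); a=(np.pi/2+th)/2; Q=[0,np.cos(a),np.sin(a),0]
def P(x,y,tip): return tow(th,t,x/1e3,y/1e3,tip+.025)
E
python3 - <<'E'
from h import *; from plant import *; import cv2
gripper_to(0.0)
r.move_to(P(-24,88,.12),Q)
r.move_l(P(-24,88,.060),vel=.12)
hit=r.move_l(P(-24,88,.048),vel=.03,guard=3)
print(hit,telemetry.current_ee_pos(),P(-24,88,.048),telemetry.current_wrist_force(),telemetry.current_opening(),telemetry.current_t())
im=vision.snapshot("top"); cv2.imwrite("pics/a.png",cv2.resize(im[100:300,190:440,::-1],None,fx=3,fy=3,interpolation=cv2.INTER_CUBIC))
E
```

```text
False [0.43478722 0.40251765 0.07287177] [0.43479306 0.40258768 0.073     ] [0.58405109 0.08266191 0.22520819] 0.0005969660126363254 4.8167
```

View pics/a.png

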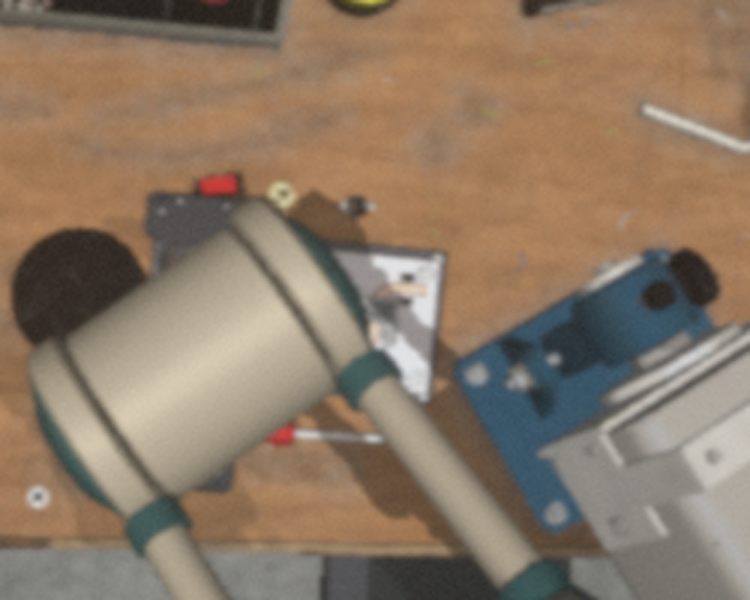

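Run:
```python
from h import *; from plant import *
from scipy.optimize import least_squares
X=[];Y=[]
for x in (.3,.4,.5):
  for y in (.2,.35):
    for z in (.08,.2):
      for tl in (0,.3):
        # tilt in the radial plane
        az=np.arctan2(y,x); base=R.from_quat([Q[1],Q[2],Q[3],Q[0]])
        rot=R.from_rotvec(tl*np.array([-np.sin(az),np.cos(az),0]))*base
        q=rot.as_quat(); j=inverse_kinematics([x,y,z],[q[3],*q[:3]])
        if j is None: continue
        zt=rot.as_matrix()[:,2]; X.append(np.r_[j,zt@[np.cos(az),np.sin(az),0],zt[2]]);Y.append([np.hypot(x,y),z])
X=np.array(X);Y=np.array(Y)
def f(p):
    L1,L2,h,d,o=p; q2=X[:,1];s=q2+X[:,2]
    return np.r_[o+L1*np.sin(q2)+L2*np.sin(s)+d*X[:,6]-Y[:,0],h+L1*np.cos(q2)+L2*np.cos(s)+d*X[:,7]-Y[:,1]]
s=least_squares(f,[.4,.4,.2,.2,0]); print(np.round(s.x,4),s.cost,len(X))
L1,L2,h,d,o=s.x
p=P(36,-48,.048); j=inverse_kinematics(p,Q); 
sh=np.array([o,h]);el=sh+L1*np.array([np.sin(j[1]),np.cos(j[1])]);w=el+L2*np.array([np.sin(j[1]+j[2]),np.cos(j[1]+j[2])])
print("end az",j[0],"tcp",p,"shoulder,elbow,wrist (r,z)",sh,el,w)
for a,b in [((392,240),(268,200)),((372,252),(268,200)),((380,235),(268,200)),((490,208),(408,295)),((470,335),(165,345)),((440,340),(165,345))]:
    s=least_squares(lambda P:np.r_[proj("top",P)[0]-a,proj("side",P)[0]-b],[.4,.1,.2]); print(a,b,np.round(s.x,3),round(s.cost,1))
```

```text
[ 0.619   0.4196  0.0817  0.3544 -0.018 ] 0.000985624283989313 24
end az 0.37024402039629756 tcp [0.48442528 0.26247115 0.073     ] shoulder,elbow,wrist (r,z) [-0.01803959  0.08174025] [0.20835063 0.65780279] [0.55698517 0.42427821]
(392, 240) (268, 200) [0.396 0.168 0.235] 0.4
(372, 252) (268, 200) [0.393 0.187 0.221] 120.6
(380, 235) (268, 200) [0.404 0.183 0.22 ] 0.1
(490, 208) (408, 295) [ 0.456 -0.011  0.217] 1.2
(470, 335) (165, 345) [0.22  0.043 0.237] 108.9
(440, 340) (165, 345) [0.219 0.068 0.202] 0.0
```

Run:
```python
from h import *; from plant import *; import cv2
for x,y in [(-24,60),(-24,47),(-24,34),(-24,20),(-24,12),(-24,0),(-24,-14),(-24,-30)]:
    hit=r.move_l(P(x,y,.048),vel=.04,guard=15)
    print((x,y),hit,np.round(telemetry.current_wrist_force(),2),np.round((telemetry.current_ee_pos()-P(x,y,.048))*1e3,1),telemetry.current_t())
    if hit: break
im=vision.snapshot("side"); cv2.imwrite("pics/b.png",cv2.resize(im[140:320,150:400,::-1],None,fx=3,fy=3,interpolation=cv2.INTER_CUBIC))
```

```text
(-24, 60) False [0.62 3.03 5.57] [0.8 0.4 0.7] 5.7167
(-24, 47) False [0.92 3.05 6.24] [0.4 0.4 0.3] 6.1917
(-24, 34) False [-0.05  2.98  5.35] [0.2 0.3 0.3] 6.6667
(-24, 20) False [1.76 0.01 5.37] [-0.1 -1.8 -0.1] 7.1667
(-24, 12) False [0.96 2.05 6.28] [ 0.1 -0.5  0.2] 7.5167
(-24, 0) False [0.51 2.79 5.19] [ 0.  -0.4  0.2] 7.9667
(-24, -14) False [-0.03  2.39  4.53] [-0.1 -0.4  0.1] 8.4667
(-24, -30) False [-0.24  0.03  0.33] [-0.8 -0.9 -0.7] 9.0167
```

View pics/b.png

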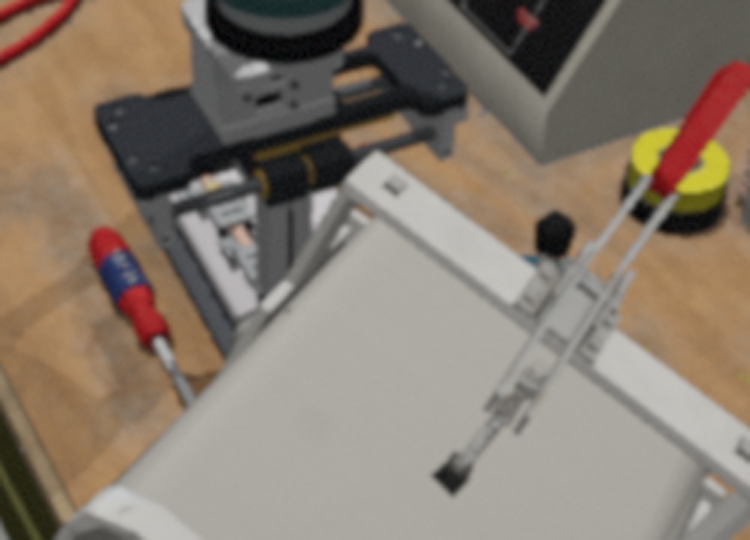

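Run:
```python
from h import *; from plant import *; import cv2
for x,y in [(-24,-48),(-8,-48),(4,-48),(16,-48),(28,-48),(42,-48)]:
    hit=r.move_l(P(x,y,.048),vel=.04,guard=15)
    print((x,y),hit,np.round(telemetry.current_wrist_force(),2),np.round((telemetry.current_ee_pos()-P(x,y,.048))*1e3,1),telemetry.current_t())
    if hit: break
r.move_l(P(42,-48,.14),vel=.1)
r.move_to([.25,.5,.23],Q)
im=vision.snapshot("top"); cv2.imwrite("pics/c.png",cv2.resize(im[150:250,220:360,::-1],None,fx=5,fy=5,interpolation=cv2.INTER_CUBIC))
for k in "123":
  for c in ("top",):
    for n in ("edge","hinge"): print(k,n,[(np.round(d["at"],4).tolist(),round(d["score"],2)) for d in models.mark_of(f"keeper_{k}_{n}",c)[:2]])
im=vision.snapshot("side"); cv2.imwrite("pics/d.png",cv2.resize(im[170:290,180:340,::-1],None,fx=4.5,fy=4.5,interpolation=cv2.INTER_CUBIC))
print(telemetry.current_t())
```

```text
(-24, -48) False [ 0.06  0.07 -0.24] [ 0.1 -0.1  0.1] 9.6667
(-8, -48) False [-3.72  1.04  3.89] [-0.5  0.3  0. ] 10.2167
(4, -48) False [-4.77 -0.09  5.19] [-1.7 -0.5 -0.2] 10.6667
(16, -48) False [-2.88 -0.2   5.47] [ 0.3 -0.3  0.4] 11.1167
(28, -48) False [-2.34 -0.    4.39] [ 0.3 -0.2  0.3] 11.5667
(42, -48) False [ 0.24  0.44 -0.19] [ 0.4 -0.1 -0.3] 12.0667
1 edge [([0.4312, 0.3526, 0.0468], 0.6)]
1 hinge [([0.4332, 0.3768, 0.0517], 0.94)]
2 edge [([0.422, 0.3035, 0.0473], 0.7)]
2 hinge [([0.4269, 0.3253, 0.0515], 0.6), ([0.4506, 0.3139, 0.032], 0.3)]
3 edge [([0.4732, 0.2638, 0.0517], 0.41)]
3 hinge [([0.454, 0.2652, 0.0507], 0.69)]
14.8333
```

View pics/c.png

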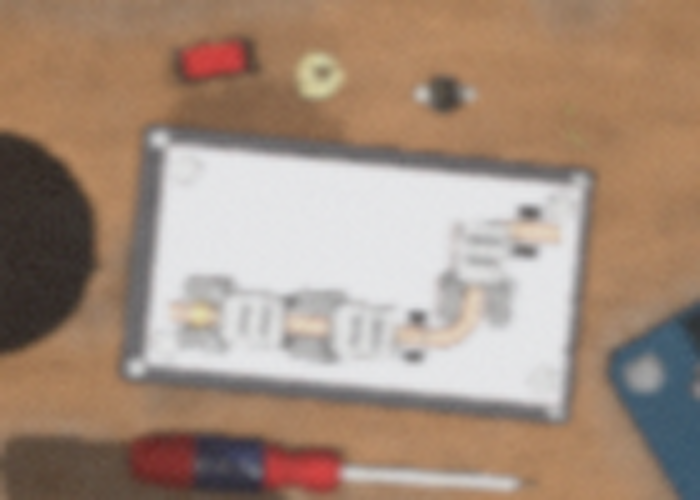

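View pics/d.png

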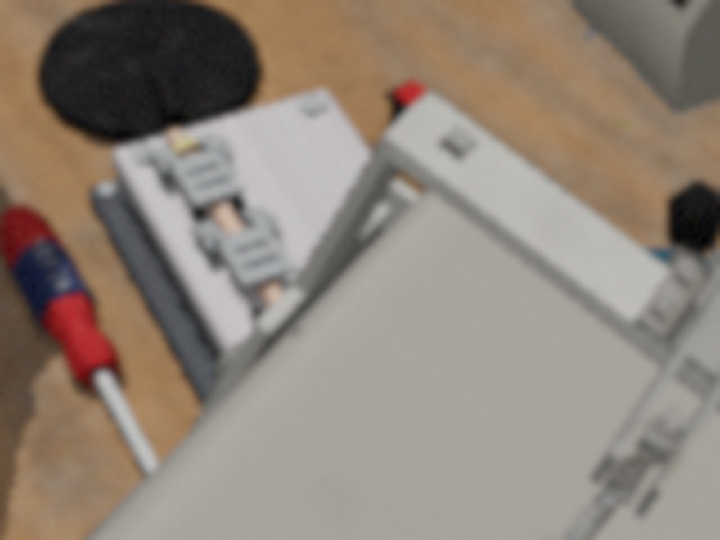

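The pictures show all three keepers flat: in the top crop at about (255,320), (368,330) and (483,245). The tube is in its place, and the other parts have not moved.

```bash
python3 -c "
from plant import r
print(r.sign_off())"
```

```text
the job is handed in; nothing more can be done
None
```

The three keepers were stroked flat in the order asked with about 4–6 N of downward force, which barely moves the sprung bed; the tube and the other parts stayed in place, the hand is clear, and the job was handed in at about 15 s.

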